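# Put the filling cones away in order of size

## Robot

A 7-joint arm with a two-finger parallel gripper is mounted at the origin on the work surface. World frame = base frame: x ahead of the robot, y to its left, z up, the work surface at z = 0. Lengths are in m, angles in rad, forces in N, time in s.
With the tool pointing down it reaches from about 0.4 to 0.85 m from the base axis. Payload 10.4 kg.
Tool frame: the origin (TCP) lies midway between the tips of the shut fingers; the grasp point (between the pads) lies 19 mm behind it; y points along the fingers, x is the direction in which the jaws open and shut, and the axes are right-handed (so a half turn about y gives the same grasp; the last joint's range is limited). The gripper opens to 87 mm and grips with 3 to 60 N. Pads are 19 mm wide; open, the fingers measure 117 mm over their backs; the gripper's body (75 mm by 190 mm) begins 51 mm behind the grasp point.
Start: joints at [-1.157, 0.332, -0.065, 1.46, 0.022, 1.35, -0.088], TCP at [0.264, 0.566, 0.2] pointing down, gripper open.
Joint ranges: [-2.6, 2.6], [-0.5, 2.12], [-1.47, 1.34], [0.16, 2.42], [-1.27, 4.41], [0.06, 2.06], [-2.6, 2.6]. Speed limits (rad/s): [2.22, 2.22, 2.79, 2.79, 3.14, 3.14, 3.14].

## Interface

Orientations are given as a unit quaternion [x, y, z, w].
In Python, from bench import * gives the robot as it stands.
- The arm moves only by the tool jog_arm, never from a script. Its argument "commands" is a list of rows, each an object with "translation": the shift along the world's x, y, z in mm, a list of three; "twist": the turn about the world's z in rad. A call has 1 to 20 rows; each row shifts and turns the commanded pose from where the row before left it; what a row does not reach is not made up. A row lasts 1/10 s, in which the tool goes at most 50 mm and 8.59 degrees, less where a joint would pass 70% of its speed; a pose out of reach is approached as far as the arm can. A call is refused whole if a number of a shift passes 50 or a number of a turn 0.15, either way. A call with a gripper value outside its range is refused whole. "grip" is the closure, from 0 (fully open) to 1 (shut), set as the call begins (left out, the last holds). The fingers move at their own pace and stop on an object; "grip_force" is the grip in N (left out, the last holds). Time passes only in rows, so rows that do not move let the fingers close. It gives the time, the measured TCP pose, the force and the opening at its end, in the units of the state.
- read_state(): the state, without advancing time (a new reading comes with each control period).
- camera(name): name is "scene" or "side" or "wrist"; returns a dict with "img" (480x640x3 uint8, red, green, blue), "fx", "fy", "cx", "cy" (pixels), "dist" ([k1, k2, p1, p2, k3] as OpenCV has them; the pictures are not rectified), "cam_to_world" (4x4, takes a point from camera to world coordinates). Camera axes: x right, y down, z forward; pixel columns grow to the right and rows downward; lengths in m; the calibration is good to about 2 mm. A picture is of the moment at which its call begins. There is no depth.
- close_job(): hands the job in, once; it reports no verdict.
The state is a dict: "time": time; "joint_positions": joint angles; "joint_vel": joint speeds; "joint_torque": joint torques, N m; "ee_pos": TCP position; "eef_rot": TCP orientation; "ft_force": force on the tool from outside, world axes, zero at the start; "torque": the same for the moment, N m; "width": finger opening in m.
Only numpy, scipy, OpenCV 4.12 (cv2) and the standard library are available. Lean on these libraries where they do the work, as an engineer would, in place of code of your own. Each camera call takes 0.05 s, during which the arm holds its last target.

## Task

Put the set of filling cones away on its aluminium rail: stand the four coloured cones upright, each in the middle of its own black pad, in order of size with the smallest next to the red end block and the largest farthest from it. The white tapered sleeve belongs over the largest cone: lower it on and let it rest there loosely under its own weight, without pressing it or dropping it on, so that the tapers do not jam. Leave everything standing and let go.

Things in the scene. Friction and masses are not known exactly. Their poses are not given: they have to be found in the camera images.
- cone_1: the smallest filling cone, yellow, loose, standing on its wide end: round flange 48 mm across and 6 mm thick, above it a cone tapering from 36 mm across to 24 mm at height 34 mm, then a straight aluminium spigot 18 mm across and 26 mm long, to grip it by; 60 mm high in all, 60 g give or take a fifth. Origin: centre of its underside; z up along its axis
- cone_2: the second smallest filling cone, green, loose, standing on its wide end: round flange 56 mm across and 6 mm thick, above it a cone tapering from 44 mm across to 28 mm at height 45 mm, then a straight aluminium spigot 20 mm across and 26 mm long, to grip it by; 71 mm high in all, 90 g give or take a fifth. Origin: centre of its underside; z up along its axis
- cone_3: the second largest filling cone, blue, loose, standing on its wide end: round flange 64 mm across and 6 mm thick, above it a cone tapering from 52 mm across to 32 mm at height 56 mm, then a straight aluminium spigot 22 mm across and 26 mm long, to grip it by; 82 mm high in all, 130 g give or take a fifth. Origin: centre of its underside; z up along its axis
- cone_4: the largest filling cone, violet, loose, standing on its wide end: round flange 72 mm across and 6 mm thick, above it a cone tapering from 60 mm across to 36 mm at height 68 mm, then a straight aluminium spigot 24 mm across and 26 mm long, to grip it by; 94 mm high in all, 180 g give or take a fifth. Origin: centre of its underside; z up along its axis
- sleeve: white tapered nylon sleeve, loose, open both ends, wide end down: outside 62 mm at the bottom, 45 mm at height 46, then straight to its top at 70 mm; wall 4 mm, bore 54 mm at the bottom, 37 at the top; 60 g. Over the violet cone it rests by its own weight with its underside 20.5 mm (+-1) above the cone's, the spigot's end about level with its top. Origin: centre of underside; z up its axis
- pad_a: round black rubber pad, 80 mm across and 3 mm thick, with a small white centre dot, fixed on the aluminium rail, the first from the rail's right-hand end seen from the robot (-y); pads stand 94 mm apart in a straight row. Origin: centre of its underside, 12 mm above the bench; z up
- pad_b: round black rubber pad, 80 mm across and 3 mm thick, with a small white centre dot, fixed on the aluminium rail, the second from the rail's right-hand end seen from the robot (-y); pads stand 94 mm apart in a straight row. Origin: centre of its underside, 12 mm above the bench; z up
- pad_c: round black rubber pad, 80 mm across and 3 mm thick, with a small white centre dot, fixed on the aluminium rail, the third from the rail's right-hand end seen from the robot (-y); pads stand 94 mm apart in a straight row. Origin: centre of its underside, 12 mm above the bench; z up
- pad_d: round black rubber pad, 80 mm across and 3 mm thick, with a small white centre dot, fixed on the aluminium rail, the fourth from the rail's right-hand end seen from the robot (-y); pads stand 94 mm apart in a straight row. Origin: centre of its underside, 12 mm above the bench; z up
- red_end: red end block, 86 x 28 mm and 28 mm high, screwed on one end of the aluminium rail (a bar 460 x 92 mm, 12 mm high, lying across in front of the robot), its centre 71 mm beyond the nearest pad's centre; a like block at the other end is black. Which end is red changes. Origin: centre of its underside, 12 mm above the bench
Not all that is in view belongs to the job. Leave any orange or pink look-alike of the cone_3 alone.

How it is judged:
At the end, for the whole second after the job is handed in: Each cone upright (0.08 rad), at rest on its pad, within 15 mm of its centre, smallest on the pad nearest the red block, up to the largest on the farthest; sleeve over the largest cone, upright (0.15 rad), within 10 mm of its axis, underside 12 to 32 mm above the cone's; all let go (((horizontal distance between red_end and pad_a below 0.2 m and horizontal distance between cone_1 and pad_a below 0.015 m and z of cone_1 in the frame of pad_a between -0.002 and 0.008 m and angle between each of cone_1, cone_2, cone_3, cone_4's own z axis and vertical below 0.08 rad and horizontal distance between cone_2 and pad_b below 0.015 m and z of cone_2 in the frame of pad_b between -0.002 and 0.008 m and horizontal distance between cone_3 and pad_c below 0.015 m and z of cone_3 in the frame of pad_c between -0.002 and 0.008 m and horizontal distance between cone_4 and pad_d below 0.015 m and z of cone_4 in the frame of pad_d between -0.002 and 0.008 m) or (horizontal distance between red_end and pad_a above 0.2 m and horizontal distance between cone_1 and pad_d below 0.015 m and z of cone_1 in the frame of pad_d between -0.002 and 0.008 m and angle between each of cone_1, cone_2, cone_3, cone_4's own z axis and vertical below 0.08 rad and horizontal distance between cone_2 and pad_c below 0.015 m and z of cone_2 in the frame of pad_c between -0.002 and 0.008 m and horizontal distance between cone_3 and pad_b below 0.015 m and z of cone_3 in the frame of pad_b between -0.002 and 0.008 m and horizontal distance between cone_4 and pad_a below 0.015 m and z of cone_4 in the frame of pad_a between -0.002 and 0.008 m)) and horizontal distance between sleeve and cone_4 below 0.01 m and z of sleeve in the frame of cone_4 between 0.012 and 0.032 m and angle between sleeve's own z axis and vertical below 0.15 rad and linear speed of each of cone_1, cone_2, cone_3, cone_4, sleeve below 0.02 m/s); the robot touches nothing.
It fails at once if the sleeve is pressed onto the largest cone: the tapers bear on one another with over 40 N (a push of about 20 N), which jams them (contact force between sleeve and cone_4 above 40 N).
It fails at once if the sleeve is dropped over the largest cone: it falls faster than 0.5 m/s (over 13 mm) around it (horizontal distance between sleeve and cone_4 below 0.03 m and z of sleeve in the frame of cone_4 below 0.06 m and linear speed of sleeve above 0.5 m/s).
It also fails if it takes over 120 s, if anything falls off the work surface, if the arm or the gripper's body presses on something with over 40 N, if the wrist force passes 120 N, or if a joint passes its speed limit or range.

## Working session

There is one attempt and no reset: what is moved stays moved. The work goes in short steps, Python scripts to look and compute and a tool call to move; the robot and the scene stay as the last step left them, time stands still between calls to the robot, and variables do not carry over. Pictures are saved under pics/ and viewed, and the job is handed in when it is done.

Besides the shell and the picture viewer there is one more tool, called after "Call:" by a JSON object that holds its "method" and its "body", one argument or row to a line. jog_arm: Moves the arm, as the interface text tells. Its arguments: {"type":"object","properties":{"commands":{"type":"array"},"grip":{"type":"number"},"grip_force":{"type":"number"}},"required":["commands"]}

```bash
mkdir -p pics; ls
python3 - <<'E'
from bench import *
import cv2
for n in ["scene","side","wrist"]:
    c=camera(n); cv2.imwrite(f"pics/{n}0.png",c["img"][:,:,::-1])
    print(n,c["fx"],c["fy"],c["cx"],c["cy"],c["dist"]);print(c["cam_to_world"])
print(read_state())
E
```

```text
pics
scene 523.806528973956 523.806528973956 319.42432017576846 236.4791261877248 [0.01966834 0.         0.         0.         0.        ]
[[-0.17389044  0.61350246 -0.77030958  1.3014077 ]
 [ 0.98458283  0.09326704 -0.14797944  0.15638156]
 [-0.01894125 -0.78416579 -0.62026224  0.63541579]
 [ 0.          0.          0.          1.        ]]
side 548.6493490317598 548.6493490317598 328.3136799978727 232.51686951960167 [-0.14831462  0.          0.          0.          0.        ]
[[ 8.80558977e-01 -3.40138522e-01  3.30032837e-01  1.98110926e-01]
 [-4.73935810e-01 -6.30705539e-01  6.14487893e-01 -6.53999667e-01]
 [-8.57465285e-04 -6.97507211e-01 -7.16577250e-01  8.22785917e-01]
 [ 0.00000000e+00  0.00000000e+00  0.00000000e+00  1.00000000e+00]]
wrist 338.41433414249286 338.41433414249286 318.3664933227252 243.27048368232803 [0.01109346 0.         0.         0.         0.        ]
[[ 0.42260461  0.86461568  0.27174449  0.19012   ]
 [ 0.90631272 -0.40262776 -0.12840615  0.60080188]
 [-0.00161009  0.30055052 -0.95376454  0.38418562]
 [ 0.          0.          0.          1.        ]]
{'time': 0.15, 'joint_positions': array([-1.1565983 ,  0.33271429, -0.0647038 ,  1.46074909,  0.02155667,
        1.34986886, -0.08849701]), 'joint_vel': array([-3.69436897e-04, -3.25539592e-04, -5.71340945e-05, -1.63061025e-03,
        1.86251700e-04, -7.96172410e-04, -1.07605287e-04]), 'joint_torque': array([ 2.45168676e-04, -6.23634267e+01,  2.45631096e-02, -3.90145862e+01,
       -6.13173447e-02,  3.72742955e-02,  5.89521460e-05]), 'ee_pos': array([0.2642535 , 0.56604668, 0.19894412]), 'eef_rot': array([ 0.59665254,  0.37948125, -0.38010564, -0.5962545 ]), 'ft_force': array([-0.18806711,  0.09346995, -0.58627532]), 'torque': array([0.02027343, 0.0556283 , 0.00624733]), 'width': 0.08713127193067191}
```

View pics/scene0.png

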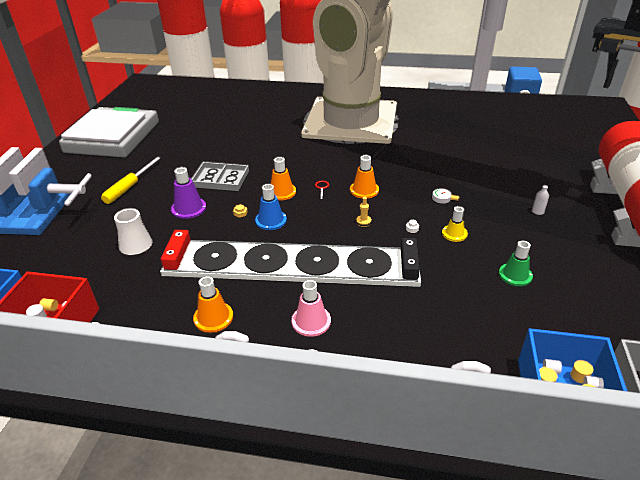

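View pics/side0.png

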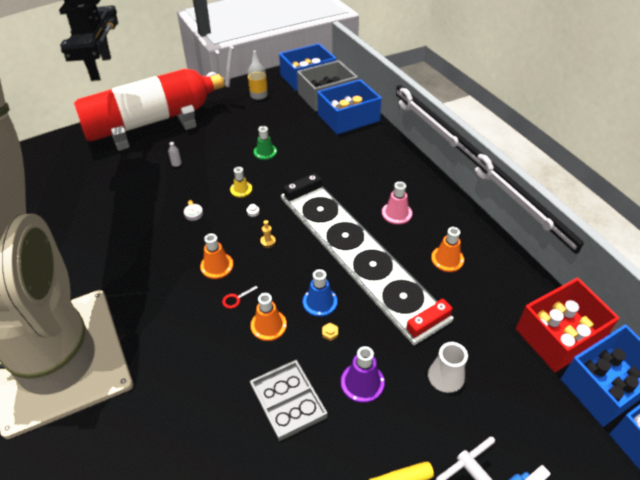

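View pics/wrist0.png

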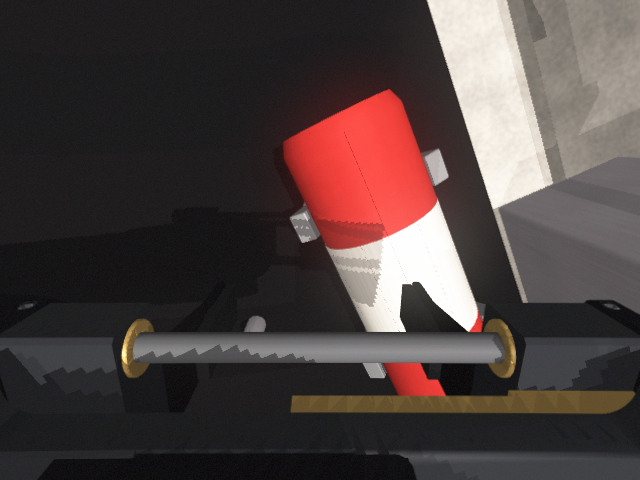

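Candidate list (scene pixels):
- **cone_1:** yellow at (455,225). Look-alikes are the small brass piece at (364,212) and the nut at (240,210).
- **cone_2:** green at (516,265).
- **cone_3:** blue at (268,208). The orange cones at (281,180), (365,178) and (212,308) and the pink one at (311,310) are decoys.
- **cone_4:** violet at (187,195).
- **sleeve:** white at (130,230).
- **Red block:** (176,250), at the -y end, so the smallest cone goes on pad_a.

Next I'll check these choices in a close crop and measure.

```bash
cat > h.py <<'E'
from bench import *
import cv2, numpy as np
from scipy.optimize import minimize
def proj(c,P):
    M=np.linalg.inv(c["cam_to_world"]); K=np.array([[c["fx"],0,c["cx"]],[0,c["fy"],c["cy"]],[0,0,1]])
    return cv2.projectPoints(np.asarray(P,float).reshape(-1,3),cv2.Rodrigues(M[:3,:3])[0],M[:3,3],K,np.array(c["dist"],float))[0][:,0]
def ray(c,uv,z):
    K=np.array([[c["fx"],0,c["cx"]],[0,c["fy"],c["cy"]],[0,0,1]])
    n=cv2.undistortPoints(np.array(uv,float).reshape(-1,1,2),K,np.array(c["dist"],float))[:,0]
    T=c["cam_to_world"]; d=np.c_[n,np.ones(len(n))]@T[:3,:3].T; o=T[:3,3]
    return (o+d*((z-o[2])/d[:,2])[:,None])
a=np.linspace(0,2*np.pi,60,endpoint=False)
def ring(x,y,z,r): return np.c_[x+r*np.cos(a),y+r*np.sin(a),0*a+z]
PRO={'cone_1':[(0,24),(6,24),(6,18),(34,12)],'cone_2':[(0,28),(6,28),(6,22),(45,14)],'cone_3':[(0,32),(6,32),(6,26),(56,16)],'cone_4':[(0,36),(6,36),(6,30),(68,18)],'sleeve':[(0,31),(46,22.5),(70,22.5)]}
def sil(c,name,x,y,z0,S=4):
    m=np.zeros((480*S,640*S),np.uint8); pr=PRO[name]
    for p,q in zip(pr[:-1],pr[1:]):
        pts=np.r_[ring(x,y,z0+p[0]/1e3,p[1]/1e3),ring(x,y,z0+q[0]/1e3,q[1]/1e3)]
        h=cv2.convexHull(((proj(c,pts)+.5)*S-.5).astype(np.float32))
        cv2.fillConvexPoly(m,np.round(h).astype(np.int32),1)
    return m
HUE={'cone_1':(25,34),'cone_2':(50,80),'cone_3':(100,118),'cone_4':(130,155)}
def cmask(c,name,x,y,S=4,rad=.05):
    hsv=cv2.cvtColor(c["img"],cv2.COLOR_RGB2HSV)
    if name=='sleeve': m=((hsv[...,1]<60)&(hsv[...,2]>70))
    else:
        l,u=HUE[name]; m=(hsv[...,0]>=l)&(hsv[...,0]<=u)&(hsv[...,1]>110)&(hsv[...,2]>50)
    m=m.astype(np.uint8)
    roi=np.zeros_like(m); p=proj(c,np.r_[ring(x,y,0,rad+.01),ring(x,y,.11,rad)])
    cv2.fillConvexPoly(roi,cv2.convexHull(p.astype(np.int32)),1)
    return cv2.resize(m*roi*255,None,fx=S,fy=S,interpolation=cv2.INTER_LINEAR)>127
def fit(cs,name,x,y,z0=0.,each=True):
    def run(cc):
        ms=[cmask(c,name,x,y) for c in cc]
        def f(v):
            t=0
            for c,m in zip(cc,ms):
                s=sil(c,name,v[0]/1e3,v[1]/1e3,z0)>0; t+=1-(s&m).sum()/max((s|m).sum(),1)
            return t/len(cc)
        v0=np.array([x,y])*1e3
        r=minimize(f,v0,method='Nelder-Mead',options=dict(initial_simplex=[v0,v0+[8,0],v0+[0,8]],xatol=.1,fatol=1e-4,maxiter=60))
        return r.x.round(1),round(1-r.fun,3)
    out=[run(cs)]
    if each: out+= [run([c]) for c in cs]
    return out
E
python3 - <<'E'
from h import *
s=camera("scene");d=camera("side")
seeds={'cone_1':((455,238),),'cone_2':((516,277),),'cone_3':((270,220),),'cone_4':((188,208),),'sleeve':((135,243),)}
for n,(uv,) in seeds.items():
    p=ray(s,[uv],0)[0]; print(n,p[:2].round(3),fit([s,d],n,p[0],p[1]))
for c,l in ((s,[(215,256),(266,258),(317,260),(369,262)]),(d,[(403,296),(373,265),(346,235),(320,209)])):
    g=cv2.cvtColor(c["img"],cv2.COLOR_RGB2GRAY)
    for u,v in l:
        w=g[v-4:v+5,u-5:u+6].astype(float); w=np.clip(w-90,0,None); yy,xx=np.mgrid[v-4:v+5,u-5:u+6]
        uv=((w*xx).sum()/w.sum(),(w*yy).sum()/w.sum()); print(np.round(uv,1),ray(c,[uv],.015)[0].round(4))
A=s["img"][150:290,100:300]; B=s["img"][150:290,400:560]
cv2.imwrite("pics/crop1.png",cv2.resize(np.hstack([A,B]),None,fx=2.2,fy=2.2,interpolation=cv2.INTER_CUBIC)[:,:,::-1])
E
```

```text
cone_1 [0.478 0.265] [(array([465. , 263.3]), np.float64(0.373)), (array([462.6, 263.3]), np.float64(0.442)), (array([465.5, 267.2]), np.float64(0.314))]
cone_2 [0.573 0.367] [(array([568.7, 365.6]), np.float64(0.82)), (array([568. , 365.7]), np.float64(0.842)), (array([569.8, 367.4]), np.float64(0.815))]
cone_3 [ 0.474 -0.104] [(array([ 475.9, -102.6]), np.float64(0.831)), (array([ 475.1, -102.9]), np.float64(0.868)), (array([ 476.1, -101.6]), np.float64(0.803))]
cone_4 [ 0.458 -0.287] [(array([ 460.1, -284.9]), np.float64(0.841)), (array([ 459.3, -285.3]), np.float64(0.894)), (array([ 460.3, -283.7]), np.float64(0.797))]
sleeve [ 0.586 -0.346] [(array([ 591.3, -341.9]), np.float64(0.878)), (array([ 589.2, -343.8]), np.float64(0.968)), (array([ 592. , -340.2]), np.float64(0.827))]
[214.7 254.7] [ 0.613  -0.1726  0.015 ]
[265.4 256.7] [ 0.6044 -0.0787  0.015 ]
[316.8 258.7] [0.5954 0.015  0.015 ]
[369.  260.7] [0.5867 0.1088 0.015 ]
[402.9 295.2] [ 0.6151 -0.1701  0.015 ]
[372.5 263.4] [ 0.6062 -0.0763  0.015 ]
[344.9 234.5] [0.5973 0.0176 0.015 ]
[319.8 208.3] [0.5884 0.1112 0.015 ]
```

View pics/crop1.png

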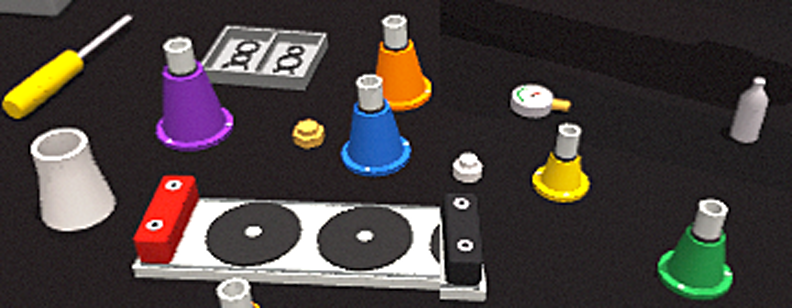

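The crop confirms violet, blue, green and yellow cones, the white sleeve (left) and the red block beside pad_a. The yellow hue range needs fixing. I'll refit that cone and get the jaw axis.

```bash
sed -i "s/'cone_1':(25,34)/'cone_1':(20,34)/" h.py
python3 - <<'E'
from h import *
from scipy.spatial.transform import Rotation as R
s=camera("scene");d=camera("side")
print(fit([s,d],'cone_1',.468,.265))
hs=cv2.cvtColor(s["img"],cv2.COLOR_RGB2HSV); print(hs[232:238,455])
print(R.from_quat(read_state()['eef_rot']).as_matrix().round(3))
for n,uv in dict(o1=(283,192),o2=(366,190),o3=(213,322),pink=(312,325),brass=(364,222)).items(): print(n,ray(s,[uv],0)[0].round(3))
E
```

```text
[(array([465.1, 263.3]), np.float64(0.792)), (array([464.6, 263.2]), np.float64(0.797)), (array([465.8, 263.5]), np.float64(0.792))]
[[ 25 255 233]
 [ 25 255 232]
 [ 25 255 231]
 [ 25 246 232]
 [ 24 255 229]
 [ 28 254 255]]
[[ 0.423 -0.    -0.906]
 [ 0.906 -0.     0.423]
 [-0.    -1.     0.   ]]
o1 [ 0.369 -0.102  0.   ]
o2 [0.335 0.077 0.   ]
o3 [ 0.759 -0.128  0.   ]
pink [0.74  0.033 0.   ]
brass [0.452 0.086 0.   ]
```

Call:
{"method": "jog_arm", "body": {
  "commands": [
    {"translation":[20,-30,0],"twist":0},
    {"translation":[20,-30,0],"twist":0},
    {"translation":[20,-30,0],"twist":0},
    {"translation":[20,-30,0],"twist":0},
    {"translation":[20,-30,0],"twist":0},
    {"translation":[20,-30,-20],"twist":0},
    {"translation":[20,-30,-20],"twist":0},
    {"translation":[20,-30,-20],"twist":0},
    {"translation":[20,-30,-20],"twist":0},
    {"translation":[21,-33,-20],"twist":0},
    {"translation":[0,0,0],"twist":0},
    {"translation":[0,0,0],"twist":0}
  ],
  "grip": 0.35,
  "grip_force": 20
}}

```text
time: 1.55
ee_pos: [0.4655, 0.2625, 0.0993]
eef_rot: [-0.597, -0.379, 0.379, 0.597]
ft_force: [-0.8, 0.3, -0.7]
width: 0.0568
```

Run:
```python
from h import *
w=camera("wrist"); im=w["img"].copy()
for p in proj(w,[[.465,.2633,.06],[.465,.2633,.0],[.4655,.2625,.0993]]): print(p); cv2.circle(im,tuple(int(v) for v in p),3,(255,0,255),1)
cv2.imwrite("pics/w1.png",im[:,:,::-1])
```

```text
[319.19165236 257.23380216]
[319.09956596 233.93712918]
[318.41861684 280.9117622 ]
```

View pics/w1.png

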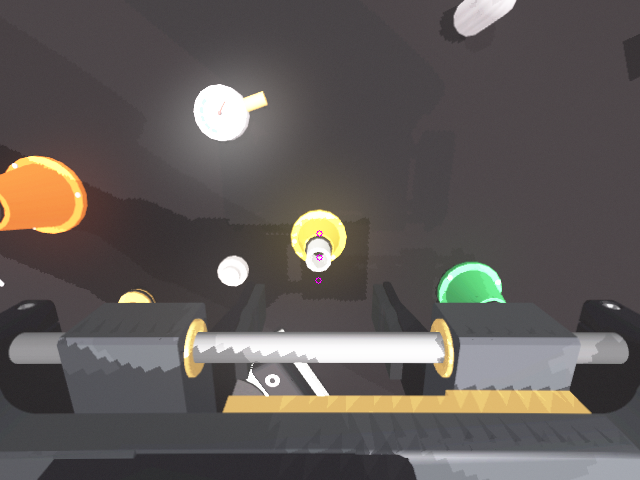

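The yellow cone's flange is centred at (319,237) and its spigot top at (319,257), both matching the projected estimate. The jaws are at x≈255 and 390, either side of it. Descending to grip.

Call:
{"method": "jog_arm", "body": {
  "commands": [
    {"translation":[0,1,-20],"twist":0},
    {"translation":[0,0,-20],"twist":0},
    {"translation":[0,0,-15],"twist":0},
    {"translation":[0,0,-7],"twist":0},
    {"translation":[0,0,0],"twist":0}
  ]
}}

```text
time: 2.1
ee_pos: [0.4647, 0.2652, 0.0373]
eef_rot: [-0.596, -0.38, 0.381, 0.596]
ft_force: [-0.1, -1.1, 0.2]
width: 0.0564
```

Call:
{"method": "jog_arm", "body": {
  "commands": [
    {"translation":[0,0,0],"twist":0},
    {"translation":[0,0,0],"twist":0},
    {"translation":[0,0,0],"twist":0},
    {"translation":[0,0,0],"twist":0},
    {"translation":[0,0,0],"twist":0},
    {"translation":[0,0,0],"twist":0},
    {"translation":[0,0,0],"twist":0}
  ],
  "grip": 1
}}

```text
time: 2.8
ee_pos: [0.4654, 0.2643, 0.0376]
eef_rot: [-0.596, -0.38, 0.38, 0.596]
ft_force: [-0.2, 0.1, 0.3]
width: 0.0087
```

Run:
```python
from h import *
w=camera("wrist")["img"];s=camera("scene")["img"];d=camera("side")["img"]
print(read_state()['width'])
r=lambda i:cv2.resize(i,(400,300))
cv2.imwrite("pics/g1.png",np.vstack([np.hstack([r(w),r(s[120:270,380:580])]),np.hstack([r(d[90:240,140:340]),r(w[200:350,220:420])])])[:,:,::-1])
```

```text
0.002130966762245387
```

View pics/g1.png

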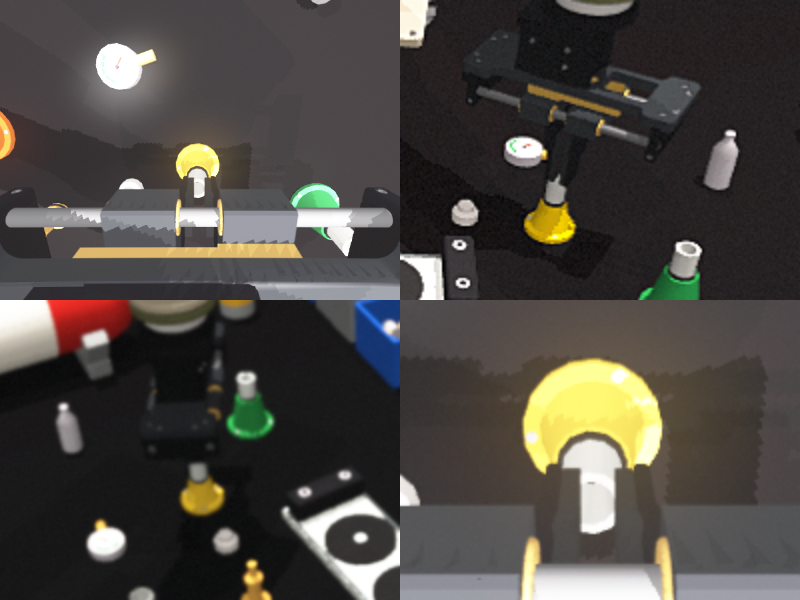

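Run:
```python
from h import *
s=camera("scene");d=camera("side");w=camera("wrist");e=read_state();p=e['ee_pos'];print(p,e['width'])
out=[]
for c in (s,d,w):
    q=proj(c,[p,p+[0,0,.019],[.465,.2633,.06],[.465,.2633,.034]]);print(q.round(1))
    u,v=np.round(q[1]).astype(int)
    im=cv2.resize(c["img"][v-40:v+40,u-32:u+32] if c is not w else c["img"][v-120:v+120,u-96:u+96],(256*1,320),interpolation=cv2.INTER_CUBIC)
    f=4 if c is not w else 256/192
    o=np.array([u-32,v-40]) if c is not w else np.array([u-96,v-120])
    for k,(a_,col) in enumerate(zip(q,[(255,0,0),(255,0,255),(0,255,0),(0,255,255)])): cv2.circle(im,tuple(int(t) for t in (a_-o+.5)*f),3,col,-1)
    out.append(im)
cv2.imwrite("pics/g2.png",np.hstack(out)[:,:,::-1])
```

```text
[0.46538709 0.26435467 0.03756956] 0.0003987332041679827
[[457.5 218.6]
 [459.  210.5]
 [458.7 208.8]
 [456.7 220. ]]
[[238.9 177.5]
 [237.9 170.9]
 [237.7 170. ]
 [239.1 179.1]]
[[318.5 280.9]
 [318.5 295.2]
 [316.4 298.2]
 [316.7 278.7]]
```

View pics/g2.png

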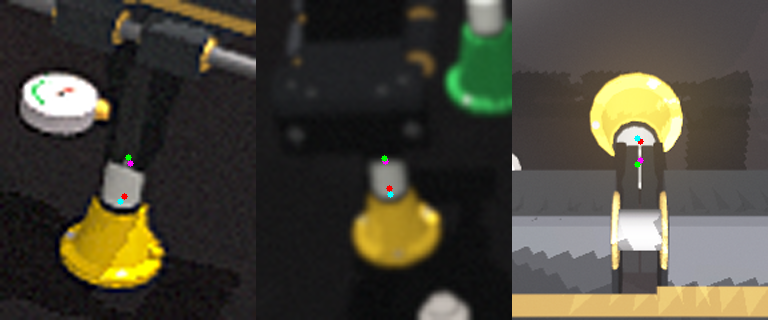

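Run:
```python
from h import *
s=camera("scene");d=camera("side")
print(fit([s,d],'cone_1',.468,.265))
p=read_state()['ee_pos']
for c,k in ((s,'scene'),(d,'side')):
    u,v=(455,222) if k=='scene' else (240,180)
    im=c["img"][v-35:v+30,u-40:u+40]; cv2.imwrite(f"pics/z_{k}.png",cv2.resize(im,None,fx=8,fy=8,interpolation=cv2.INTER_CUBIC)[:,:,::-1])
```

```text
[(array([465.1, 263.3]), np.float64(0.804)), (array([465.1, 263.1]), np.float64(0.806)), (array([465.7, 263.4]), np.float64(0.806))]
```

View pics/z_scene.png

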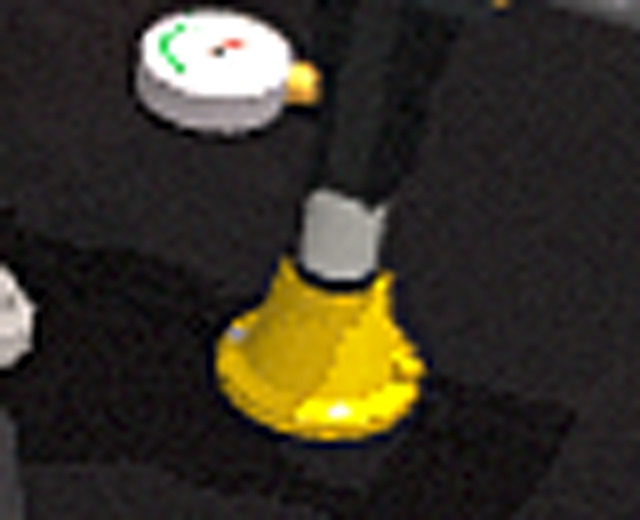

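View pics/z_side.png

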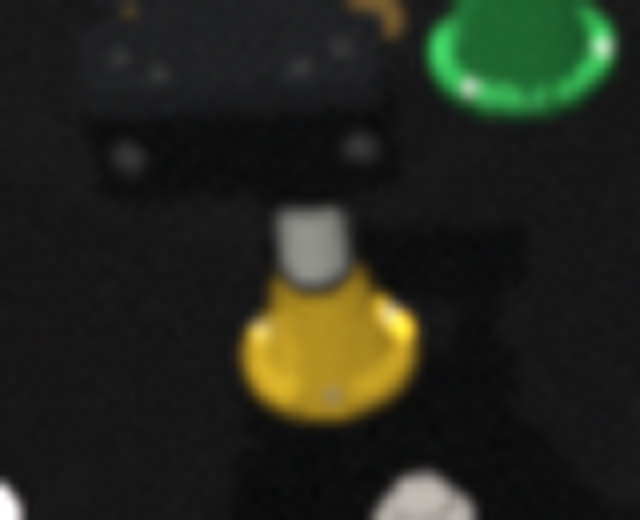

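Run:
```python
from h import *
s=camera("scene");d=camera("side")
for c in (s,d):
    q=np.r_[proj(c,ring(.465,.2633,0,.024)),proj(c,ring(.465,.2633,.006,.024))]; print(q.min(0),q.max(0))
    m=cmask(c,'cone_1',.465,.2633); ys,xs=np.where(m); print(xs.min()/4,xs.max()/4,ys.min()/4,ys.max()/4)
    m=sil(c,'cone_1',.465,.2633,0); ys,xs=np.where(m); print(xs.min()/4,xs.max()/4,ys.min()/4,ys.max()/4)
for n,x,y in (('cone_1',465,263),('cone_3',475.9,-102.6)):
  u,v=proj(s,[[x/1e3,y/1e3,.03]])[0].astype(int)
  im=cv2.resize(s["img"],None,fx=4,fy=4)
  m=cmask(s,n,x/1e3,y/1e3).astype(np.uint8);k=sil(s,n,x/1e3,y/1e3,0)
  for mm,col in ((m,(255,255,255)),(k,(255,0,0))): cv2.drawContours(im,cv2.findContours(mm,0,2)[0],-1,col,1)
  cv2.imwrite(f"pics/o_{n}.png",cv2.resize(im[v*4-120:v*4+120,u*4-120:u*4+120],None,fx=2,fy=2)[:,:,::-1])
```

```text
[441.61533894 224.10685574] [467.34010157 241.6949615 ]
442.0 479.75 172.0 241.75
442.0 467.75 216.5 242.0
[229.89714394 181.66006038] [251.30085276 197.62532098]
229.0 252.75 178.0 197.75
230.25 251.75 176.0 198.0
```

View pics/o_cone_1.png

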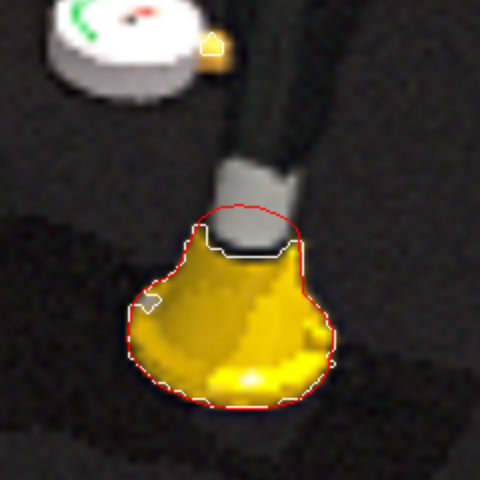

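View pics/o_cone_3.png

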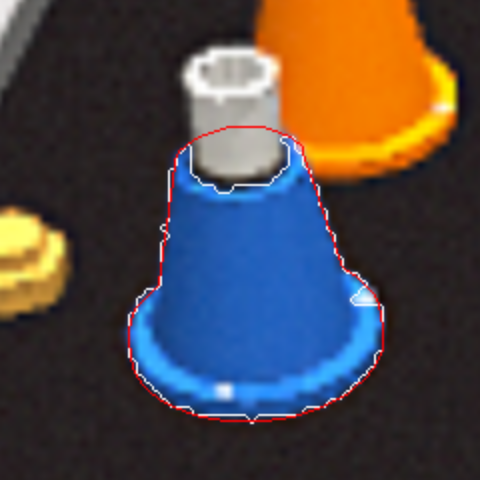

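The fingers shut over empty space. The views show the spigot's top rim hidden directly beneath the finger ends, so the real tips sit about 20 mm above where I assumed. I'll open, lower and look before closing again.

Call:
{"method": "jog_arm", "body": {
  "commands": [
    {"translation":[0,0,0],"twist":0},
    {"translation":[0,0,0],"twist":0},
    {"translation":[0,0,0],"twist":0},
    {"translation":[0,0,0],"twist":0},
    {"translation":[0,0,0],"twist":0},
    {"translation":[0,0,0],"twist":0}
  ],
  "grip": 0.4
}}

```text
time: 3.9
ee_pos: [0.4654, 0.2644, 0.0376]
eef_rot: [-0.596, -0.38, 0.38, 0.596]
ft_force: [-0.1, -0.7, 0.4]
width: 0.0407
```

```bash
cat > look.py <<'E'
from h import *
import sys
def look(fn,P):
    s=camera("scene");d=camera("side");w=camera("wrist");out=[]
    for c,hw in ((s,40),(d,40),(w,130)):
        u,v=np.round(proj(c,[P])[0]).astype(int); u=np.clip(u,hw,639-hw);v=np.clip(v,hw,479-hw)
        out.append(cv2.resize(c["img"][v-hw:v+hw,u-hw:u+hw],(266,266),interpolation=cv2.INTER_CUBIC))
    cv2.imwrite(fn,cv2.resize(np.hstack(out),None,fx=1,fy=1)[:,:,::-1]); return s,d,w
E
python3 - <<'E'
from look import *
look("pics/l1.png",[.465,.2633,.05]); print(read_state()['width'])
E
```

```text
0.04960070279970496
```

View pics/l1.png

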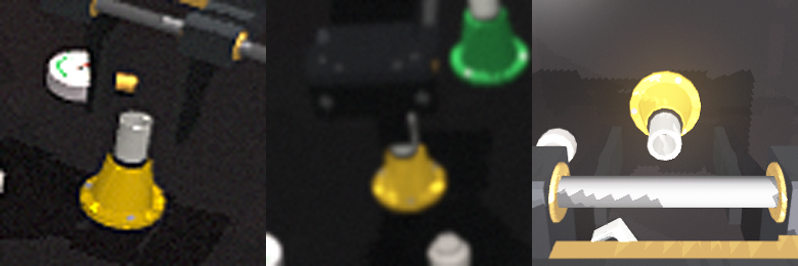

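Call:
{"method": "jog_arm", "body": {
  "commands": [
    {"translation":[0,-1,-10],"twist":0},
    {"translation":[0,0,-9],"twist":0},
    {"translation":[0,0,0],"twist":0}
  ]
}}

```text
time: 4.35
ee_pos: [0.4643, 0.2626, 0.0167]
eef_rot: [0.597, 0.379, -0.381, -0.596]
ft_force: [0.3, 0.2, -0.3]
width: 0.0522
```

Run:
```python
from look import *
look("pics/l2.png",[.465,.2633,.05]); print(read_state()['ee_pos'],read_state()['ft_force'])
```

```text
[0.46532668 0.26332701 0.0184357 ] [ 0.02701784 -0.55667769  0.44658307]
```

View pics/l2.png

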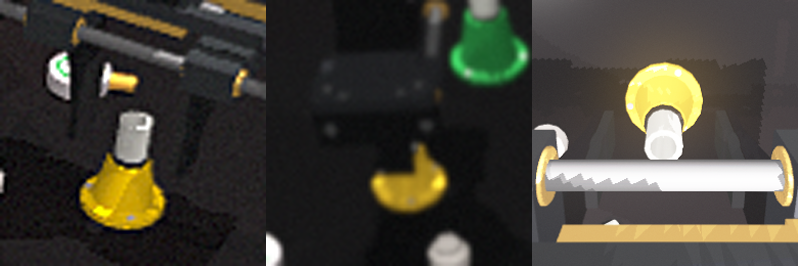

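Scene view: the fingertips are at (72,135) and (183,170). Their midpoint falls about on the spigot base at (130,155), so this height suits the grip.

Call:
{"method": "jog_arm", "body": {
  "commands": [
    {"translation":[0,0,0],"twist":0},
    {"translation":[0,0,0],"twist":0},
    {"translation":[0,0,0],"twist":0},
    {"translation":[0,0,0],"twist":0},
    {"translation":[0,0,0],"twist":0},
    {"translation":[0,0,0],"twist":0},
    {"translation":[0,0,0],"twist":0},
    {"translation":[0,0,0],"twist":0}
  ],
  "grip": 1
}}

```text
time: 5.3
ee_pos: [0.4653, 0.2633, 0.0185]
eef_rot: [-0.596, -0.38, 0.38, 0.596]
ft_force: [-0.4, -0.8, -0.3]
width: 0.0174
```

Call:
{"method": "jog_arm", "body": {
  "commands": [
    {"translation":[0,0,15],"twist":0},
    {"translation":[0,0,35],"twist":0},
    {"translation":[0,0,40],"twist":0},
    {"translation":[5,-15,30],"twist":0},
    {"translation":[12,-36,10],"twist":0},
    {"translation":[12,-36,0],"twist":0},
    {"translation":[12,-36,0],"twist":0},
    {"translation":[12,-36,0],"twist":0},
    {"translation":[12,-36,0],"twist":0},
    {"translation":[12,-36,0],"twist":0},
    {"translation":[12,-36,0],"twist":0},
    {"translation":[12,-36,0],"twist":0},
    {"translation":[12,-36,0],"twist":0},
    {"translation":[12,-36,0],"twist":0},
    {"translation":[12,-30,0],"twist":0},
    {"translation":[12,-20,0],"twist":0},
    {"translation":[10,-8,0],"twist":0},
    {"translation":[2,0,0],"twist":0},
    {"translation":[0,0,0],"twist":0},
    {"translation":[0,0,0],"twist":0}
  ]
}}

```text
time: 7.3
ee_pos: [0.6262, -0.1685, 0.1485]
eef_rot: [-0.596, -0.38, 0.38, 0.596]
ft_force: [0.2, 0.6, -0.3]
width: 0.0175
```

Call:
{"method": "jog_arm", "body": {
  "commands": [
    {"translation":[-6,-2,-30],"twist":0},
    {"translation":[-6,-1,-35],"twist":0},
    {"translation":[0,0,-25],"twist":0},
    {"translation":[0,0,-12],"twist":0},
    {"translation":[0,0,-7],"twist":0},
    {"translation":[0,0,0],"twist":0},
    {"translation":[0,0,0],"twist":0}
  ]
}}

```text
time: 8.0
ee_pos: [0.6153, -0.1727, 0.0409]
eef_rot: [0.597, 0.38, -0.379, -0.596]
ft_force: [1.6, -0.4, -0.7]
width: 0.0175
```

Run:
```python
from look import *
s,d,w=look("pics/l3.png",[.614,-.1714,.05]); print(read_state()['ee_pos'],fit([s,d],'cone_1',.614,-.1714,.019))
```

```text
[ 0.61511706 -0.17281879  0.0407075 ] [(array([ 612.4, -174.6]), np.float64(0.634)), (array([ 611.6, -175.1]), np.float64(0.773)), (array([ 616.1, -171.1]), np.float64(0.528))]
```

View pics/l3.png

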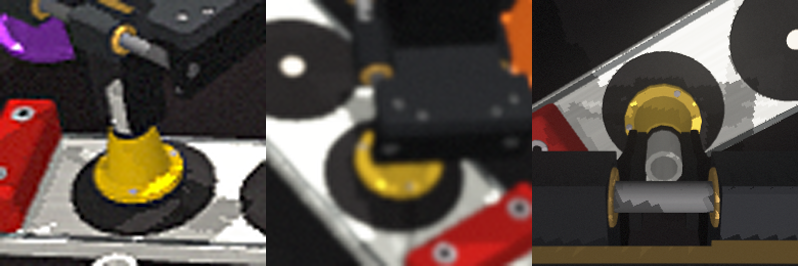

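The cone is hovering centred over pad_a. Setting it down.

Call:
{"method": "jog_arm", "body": {
  "commands": [
    {"translation":[0,1,-3],"twist":0},
    {"translation":[0,0,-2],"twist":0},
    {"translation":[0,0,-1],"twist":0},
    {"translation":[0,0,0],"twist":0}
  ]
}}

```text
time: 8.55
ee_pos: [0.6144, -0.1717, 0.0336]
eef_rot: [-0.596, -0.38, 0.38, 0.597]
ft_force: [0.4, -0.2, 1.0]
width: 0.0172
```

Call:
{"method": "jog_arm", "body": {
  "commands": [
    {"translation":[0,0,0],"twist":0},
    {"translation":[0,0,0],"twist":0},
    {"translation":[0,0,0],"twist":0},
    {"translation":[0,0,0],"twist":0},
    {"translation":[0,0,0],"twist":0}
  ],
  "grip": 0.4
}}

```text
time: 9.05
ee_pos: [0.6144, -0.1716, 0.0336]
eef_rot: [-0.596, -0.38, 0.38, 0.596]
ft_force: [-1.5, -0.2, -0.3]
width: 0.0479
```

Call:
{"method": "jog_arm", "body": {
  "commands": [
    {"translation":[0,0,20],"twist":0},
    {"translation":[0,0,40],"twist":0},
    {"translation":[0,0,45],"twist":0},
    {"translation":[-2,20,15],"twist":0},
    {"translation":[-4,40,0],"twist":0},
    {"translation":[-4,45,0],"twist":0},
    {"translation":[-4,45,0],"twist":0},
    {"translation":[-4,45,0],"twist":0},
    {"translation":[-4,45,0],"twist":0},
    {"translation":[-4,45,0],"twist":0},
    {"translation":[-4,45,0],"twist":0},
    {"translation":[-4,45,0],"twist":0},
    {"translation":[-4,45,0],"twist":0},
    {"translation":[-4,45,0],"twist":0},
    {"translation":[-4,40,0],"twist":0},
    {"translation":[0,25,0],"twist":0},
    {"translation":[0,8,0],"twist":0},
    {"translation":[0,0,0],"twist":0},
    {"translation":[0,0,0],"twist":0}
  ]
}}

```text
time: 10.95
ee_pos: [0.5691, 0.3644, 0.1536]
eef_rot: [0.597, 0.379, -0.379, -0.596]
ft_force: [-0.3, -0.1, -0.1]
width: 0.0523
```

Run:
```python
from look import *
s,d,w=look("pics/l4.png",[.569,.3665,.05]); print(read_state()['ee_pos'],fit([s,d],'cone_1',.614,-.1714,.015))
for n,x,y in (('cone_2',.569,.3665),('cone_3',.4756,-.1023),('cone_4',.46,-.2845),('sleeve',.5906,-.342)): print(n,fit([s,d],n,x,y))
```

```text
[0.56913243 0.36452297 0.15389521] [(array([ 614.7, -171.8]), np.float64(0.77)), (array([ 614. , -172.1]), np.float64(0.8)), (array([ 614.7, -171.1]), np.float64(0.744))]
cone_2 [(array([568.6, 365.7]), np.float64(0.827)), (array([568.6, 365.3]), np.float64(0.842)), (array([569.4, 367.6]), np.float64(0.826))]
cone_3 [(array([ 476. , -102.5]), np.float64(0.829)), (array([ 475. , -102.8]), np.float64(0.867)), (array([ 476.1, -101.6]), np.float64(0.8))]
cone_4 [(array([ 460.1, -284.9]), np.float64(0.841)), (array([ 459.4, -285.3]), np.float64(0.894)), (array([ 460.1, -283.3]), np.float64(0.798))]
sleeve [(array([ 591.3, -341.9]), np.float64(0.875)), (array([ 589.4, -343.7]), np.float64(0.967)), (array([ 592.1, -340.8]), np.float64(0.822))]
```

View pics/l4.png

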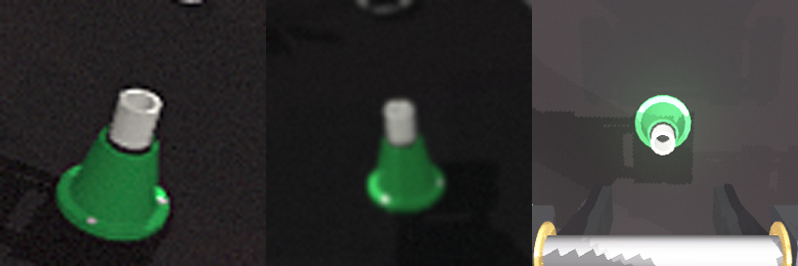

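Cone_1 is within about 1 mm of pad_a. The green cone is centred between the jaws in the wrist view. Descend and grip.

Call:
{"method": "jog_arm", "body": {
  "commands": [
    {"translation":[0,2,-25],"twist":0},
    {"translation":[0,0,-40],"twist":0},
    {"translation":[0,0,-30],"twist":0},
    {"translation":[0,0,-20],"twist":0},
    {"translation":[0,0,-9],"twist":0},
    {"translation":[0,0,0],"twist":0},
    {"translation":[0,0,0],"twist":0}
  ]
}}

```text
time: 11.8
ee_pos: [0.5693, 0.3684, 0.031]
eef_rot: [-0.597, -0.38, 0.379, 0.597]
ft_force: [-0.1, -0.2, 0.8]
width: 0.0523
```

Call:
{"method": "jog_arm", "body": {
  "commands": [
    {"translation":[0,0,0],"twist":0},
    {"translation":[0,0,0],"twist":0},
    {"translation":[0,0,0],"twist":0},
    {"translation":[0,0,0],"twist":0},
    {"translation":[0,0,0],"twist":0},
    {"translation":[0,0,0],"twist":0},
    {"translation":[0,0,0],"twist":0}
  ],
  "grip": 1
}}

```text
time: 12.5
ee_pos: [0.5683, 0.3683, 0.0295]
eef_rot: [-0.596, -0.38, 0.38, 0.596]
ft_force: [-0.7, 0.2, -1.3]
width: 0.0191
```

Call:
{"method": "jog_arm", "body": {
  "commands": [
    {"translation":[0,0,15],"twist":0},
    {"translation":[0,0,35],"twist":0},
    {"translation":[0,0,45],"twist":0},
    {"translation":[0,-15,35],"twist":0},
    {"translation":[4,-44,0],"twist":0},
    {"translation":[4,-44,0],"twist":0},
    {"translation":[4,-44,0],"twist":0},
    {"translation":[4,-44,0],"twist":0},
    {"translation":[4,-44,0],"twist":0},
    {"translation":[4,-44,0],"twist":0},
    {"translation":[4,-44,0],"twist":0},
    {"translation":[4,-44,0],"twist":0},
    {"translation":[5,-44,0],"twist":0},
    {"translation":[0,-25,0],"twist":0},
    {"translation":[0,-10,0],"twist":0},
    {"translation":[0,0,0],"twist":0},
    {"translation":[0,0,0],"twist":0}
  ]
}}

```text
time: 14.2
ee_pos: [0.6057, -0.0757, 0.1599]
eef_rot: [-0.596, -0.381, 0.38, 0.596]
ft_force: [1.0, 1.2, -1.0]
width: 0.0195
```

Call:
{"method": "jog_arm", "body": {
  "commands": [
    {"translation":[0,-1,-30],"twist":0},
    {"translation":[0,-1,-35],"twist":0},
    {"translation":[0,0,-25],"twist":0},
    {"translation":[0,0,-13],"twist":0},
    {"translation":[0,0,-6],"twist":0},
    {"translation":[0,0,0],"twist":0},
    {"translation":[0,0,0],"twist":0}
  ]
}}

```text
time: 14.9
ee_pos: [0.6063, -0.0793, 0.0519]
eef_rot: [0.597, 0.381, -0.379, -0.596]
ft_force: [-0.1, -0.6, -0.5]
width: 0.0195
```

Run:
```python
from look import *
s,d,w=look("pics/l5.png",[.605,-.0775,.05]); print(read_state()['ee_pos'],fit([s,d],'cone_2',.605,-.0775,.0205))
```

```text
[ 0.60612188 -0.07971193  0.05173812] [(array([606.8, -81.9]), np.float64(0.743)), (array([604.9, -82.4]), np.float64(0.826)), (array([609.8, -78.8]), np.float64(0.703))]
```

View pics/l5.png

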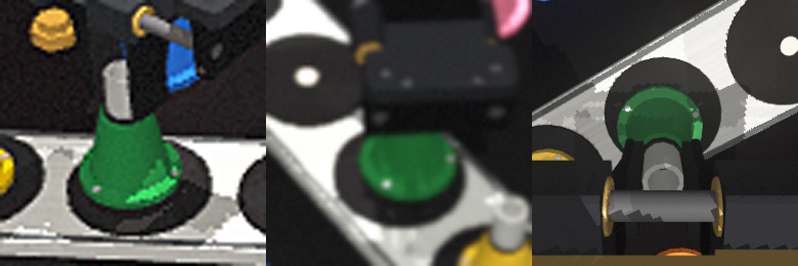

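Call:
{"method": "jog_arm", "body": {
  "commands": [
    {"translation":[-1,3,-3],"twist":0},
    {"translation":[0,0,-2],"twist":0},
    {"translation":[0,0,-1],"twist":0},
    {"translation":[0,0,-1],"twist":0},
    {"translation":[0,0,0],"twist":0},
    {"translation":[0,0,0],"twist":0}
  ]
}}

```text
time: 15.65
ee_pos: [0.6045, -0.0771, 0.044]
eef_rot: [0.597, 0.38, -0.38, -0.596]
ft_force: [-2.0, -1.3, 5.0]
width: 0.0193
```

Call:
{"method": "jog_arm", "body": {
  "commands": [
    {"translation":[0,0,0],"twist":0},
    {"translation":[0,0,0],"twist":0},
    {"translation":[0,0,0],"twist":0},
    {"translation":[0,0,0],"twist":0},
    {"translation":[0,0,0],"twist":0}
  ],
  "grip": 0.4
}}

```text
time: 16.15
ee_pos: [0.6044, -0.0765, 0.0435]
eef_rot: [-0.596, -0.38, 0.38, 0.596]
ft_force: [0.4, 1.0, 0.1]
width: 0.0488
```

Call:
{"method": "jog_arm", "body": {
  "commands": [
    {"translation":[0,0,20],"twist":0},
    {"translation":[0,0,40],"twist":0},
    {"translation":[0,0,40],"twist":0},
    {"translation":[-20,-4,6],"twist":0},
    {"translation":[-35,-7,0],"twist":0},
    {"translation":[-40,-8,0],"twist":0},
    {"translation":[-24,-5,0],"twist":0},
    {"translation":[-9,-2,0],"twist":0},
    {"translation":[0,0,0],"twist":0},
    {"translation":[0,0,0],"twist":0}
  ]
}}

```text
time: 17.15
ee_pos: [0.4775, -0.1022, 0.1498]
eef_rot: [0.596, 0.38, -0.38, -0.596]
ft_force: [0.4, -0.2, -0.5]
width: 0.0522
```

Run:
```python
from look import *
s,d,w=look("pics/l6.png",[.4759,-.1023,.05]); print(read_state()['ee_pos'],fit([s,d],'cone_2',.605,-.0775,.015))
```

```text
[ 0.47723786 -0.1023373   0.1494359 ] [(array([605.8, -78.7]), np.float64(0.805)), (array([604.8, -79. ]), np.float64(0.837)), (array([606.8, -77. ]), np.float64(0.796))]
```

View pics/l6.png

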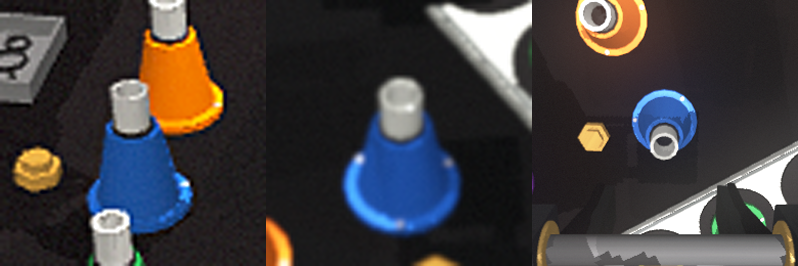

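Green is within about 1 mm of pad_b's centre. The blue cone is centred beneath the jaws in the wrist view, with the orange decoy well clear. Descending.

Call:
{"method": "jog_arm", "body": {
  "commands": [
    {"translation":[-1,0,-25],"twist":0},
    {"translation":[0,0,-35],"twist":0},
    {"translation":[0,0,-28],"twist":0},
    {"translation":[0,0,-14],"twist":0},
    {"translation":[0,0,-6],"twist":0},
    {"translation":[0,0,0],"twist":0},
    {"translation":[0,0,0],"twist":0}
  ]
}}

```text
time: 18.0
ee_pos: [0.4761, -0.1027, 0.0423]
eef_rot: [0.597, 0.38, -0.38, -0.596]
ft_force: [-0.4, 0.1, 0.7]
width: 0.0522
```

Call:
{"method": "jog_arm", "body": {
  "commands": [
    {"translation":[0,0,0],"twist":0},
    {"translation":[0,0,0],"twist":0},
    {"translation":[0,0,0],"twist":0},
    {"translation":[0,0,0],"twist":0},
    {"translation":[0,0,0],"twist":0},
    {"translation":[0,0,0],"twist":0},
    {"translation":[0,0,0],"twist":0}
  ],
  "grip": 1
}}

```text
time: 18.7
ee_pos: [0.4754, -0.1027, 0.0417]
eef_rot: [0.596, 0.38, -0.38, -0.596]
ft_force: [-0.2, -0.3, 1.9]
width: 0.0213
```

Call:
{"method": "jog_arm", "body": {
  "commands": [
    {"translation":[0,0,15],"twist":0},
    {"translation":[0,0,35],"twist":0},
    {"translation":[0,0,40],"twist":0},
    {"translation":[10,10,25],"twist":0},
    {"translation":[25,24,0],"twist":0},
    {"translation":[30,30,0],"twist":0},
    {"translation":[30,30,0],"twist":0},
    {"translation":[18,18,0],"twist":0},
    {"translation":[8,7,0],"twist":0},
    {"translation":[0,0,0],"twist":0},
    {"translation":[0,0,-30],"twist":0},
    {"translation":[0,0,-30],"twist":0},
    {"translation":[0,0,-20],"twist":0},
    {"translation":[0,0,-10],"twist":0},
    {"translation":[0,0,-4],"twist":0},
    {"translation":[0,0,0],"twist":0},
    {"translation":[0,0,0],"twist":0}
  ]
}}

```text
time: 20.4
ee_pos: [0.597, 0.0161, 0.0638]
eef_rot: [0.597, 0.38, -0.379, -0.596]
ft_force: [-0.6, 0.3, -1.1]
width: 0.0212
```

Run:
```python
from look import *
s,d,w=look("pics/l7.png",[.5964,.0163,.05]); e=read_state()['ee_pos'];print(e,fit([s,d],'cone_3',.596,.0163,e[2]-.0417))
```

```text
[0.59692604 0.0163756  0.06346905] [(array([597.8,  16.5]), np.float64(0.839)), (array([597.2,  16.4]), np.float64(0.85)), (array([598.1,  16.6]), np.float64(0.831))]
```

View pics/l7.png

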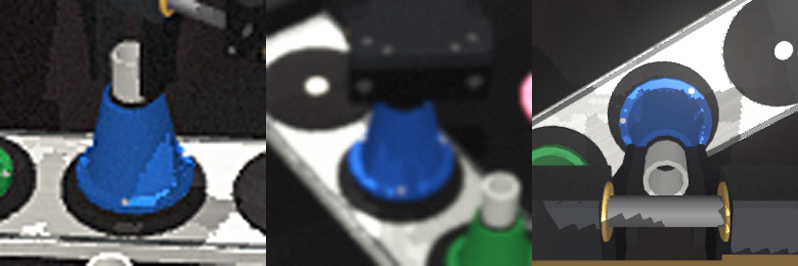

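Blue is centred over pad_c. Lowering and releasing.

Call:
{"method": "jog_arm", "body": {
  "commands": [
    {"translation":[-1,0,-3],"twist":0},
    {"translation":[0,0,-2],"twist":0},
    {"translation":[0,0,-1],"twist":0},
    {"translation":[0,0,-1],"twist":0},
    {"translation":[0,0,0],"twist":0},
    {"translation":[0,0,0],"twist":0}
  ]
}}

```text
time: 21.15
ee_pos: [0.5956, 0.0163, 0.0568]
eef_rot: [-0.596, -0.38, 0.379, 0.597]
ft_force: [-5.7, -1.3, 12.2]
width: 0.0209
```

Call:
{"method": "jog_arm", "body": {
  "commands": [
    {"translation":[0,0,0],"twist":0},
    {"translation":[0,0,0],"twist":0},
    {"translation":[0,0,0],"twist":0},
    {"translation":[0,0,0],"twist":0},
    {"translation":[0,0,0],"twist":0}
  ],
  "grip": 0.4
}}

```text
time: 21.65
ee_pos: [0.5953, 0.0163, 0.0554]
eef_rot: [-0.596, -0.38, 0.38, 0.596]
ft_force: [-0.3, 0.4, 0.5]
width: 0.0495
```

Call:
{"method": "jog_arm", "body": {
  "commands": [
    {"translation":[0,0,20],"twist":0},
    {"translation":[0,0,40],"twist":0},
    {"translation":[0,0,35],"twist":0},
    {"translation":[-7,-15,10],"twist":0},
    {"translation":[-18,-40,0],"twist":0},
    {"translation":[-18,-40,0],"twist":0},
    {"translation":[-18,-40,0],"twist":0},
    {"translation":[-18,-40,0],"twist":0},
    {"translation":[-18,-40,0],"twist":0},
    {"translation":[-18,-40,0],"twist":0},
    {"translation":[-14,-32,0],"twist":0},
    {"translation":[-6,-14,0],"twist":0},
    {"translation":[0,0,0],"twist":0},
    {"translation":[0,0,0],"twist":0}
  ]
}}

```text
time: 23.05
ee_pos: [0.4602, -0.2842, 0.1601]
eef_rot: [-0.596, -0.38, 0.38, 0.597]
ft_force: [0.7, 0.2, 0.1]
width: 0.052
```

Run:
```python
from look import *
s,d,w=look("pics/l8.png",[.46,-.2845,.05]); print(read_state()['ee_pos'],fit([s,d],'cone_3',.596,.0163,.015))
```

```text
[ 0.46102419 -0.28327149  0.16034624] [(array([594.6,  16.6]), np.float64(0.551)), (array([595. ,  16.4]), np.float64(0.861)), (array([578.2,  30.8]), np.float64(0.26))]
```

View pics/l8.png

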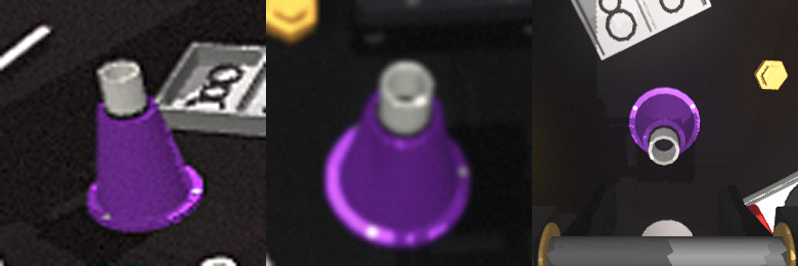

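Blue is on pad_c by the scene fit; the arm hides it from the side camera. Violet is centred at (664,150) in the wrist view. Descending.

Call:
{"method": "jog_arm", "body": {
  "commands": [
    {"translation":[0,-1,-25],"twist":0},
    {"translation":[0,0,-35],"twist":0},
    {"translation":[0,0,-28],"twist":0},
    {"translation":[0,0,-14],"twist":0},
    {"translation":[0,0,-5],"twist":0},
    {"translation":[0,0,0],"twist":0},
    {"translation":[0,0,0],"twist":0}
  ]
}}

```text
time: 23.9
ee_pos: [0.4613, -0.286, 0.0548]
eef_rot: [0.597, 0.38, -0.379, -0.596]
ft_force: [-0.6, -0.1, -0.1]
width: 0.0522
```

Call:
{"method": "jog_arm", "body": {
  "commands": [
    {"translation":[0,0,0],"twist":0},
    {"translation":[0,0,0],"twist":0},
    {"translation":[0,0,0],"twist":0},
    {"translation":[0,0,0],"twist":0},
    {"translation":[0,0,0],"twist":0},
    {"translation":[0,0,0],"twist":0},
    {"translation":[0,0,0],"twist":0}
  ],
  "grip": 1
}}

```text
time: 24.6
ee_pos: [0.4605, -0.2856, 0.0537]
eef_rot: [-0.596, -0.38, 0.38, 0.596]
ft_force: [-1.2, 0.6, 1.9]
width: 0.0231
```

Call:
{"method": "jog_arm", "body": {
  "commands": [
    {"translation":[0,0,15],"twist":0},
    {"translation":[0,0,35],"twist":0},
    {"translation":[0,0,45],"twist":0},
    {"translation":[5,15,30],"twist":0},
    {"translation":[13,40,0],"twist":0},
    {"translation":[13,40,0],"twist":0},
    {"translation":[13,40,0],"twist":0},
    {"translation":[13,40,0],"twist":0},
    {"translation":[13,40,0],"twist":0},
    {"translation":[13,40,0],"twist":0},
    {"translation":[13,40,0],"twist":0},
    {"translation":[13,40,0],"twist":0},
    {"translation":[12,38,0],"twist":0},
    {"translation":[6,17,0],"twist":0},
    {"translation":[0,5,0],"twist":0},
    {"translation":[0,0,0],"twist":0},
    {"translation":[0,0,0],"twist":0}
  ]
}}

```text
time: 26.3
ee_pos: [0.5873, 0.1072, 0.1789]
eef_rot: [0.597, 0.379, -0.379, -0.597]
ft_force: [-0.1, -0.6, -1.4]
width: 0.0234
```

Call:
{"method": "jog_arm", "body": {
  "commands": [
    {"translation":[0,0,-25],"twist":0},
    {"translation":[0,0,-35],"twist":0},
    {"translation":[0,0,-25],"twist":0},
    {"translation":[0,0,-12],"twist":0},
    {"translation":[0,0,-6],"twist":0},
    {"translation":[0,0,0],"twist":0},
    {"translation":[0,0,0],"twist":0}
  ]
}}

```text
time: 27.0
ee_pos: [0.5883, 0.1092, 0.077]
eef_rot: [0.597, 0.38, -0.379, -0.596]
ft_force: [-0.6, 0.4, -2.3]
width: 0.0231
```

Run:
```python
from look import *
s,d,w=look("pics/l9.png",[.5876,.110,.05]); e=read_state()['ee_pos'];print(e,fit([s,d],'cone_4',.5876,.110,e[2]-.0537))
```

```text
[0.58808458 0.10944557 0.07670269] [(array([588. , 110.3]), np.float64(0.861)), (array([587.3, 109.9]), np.float64(0.865)), (array([588.4, 111.1]), np.float64(0.864))]
```

View pics/l9.png

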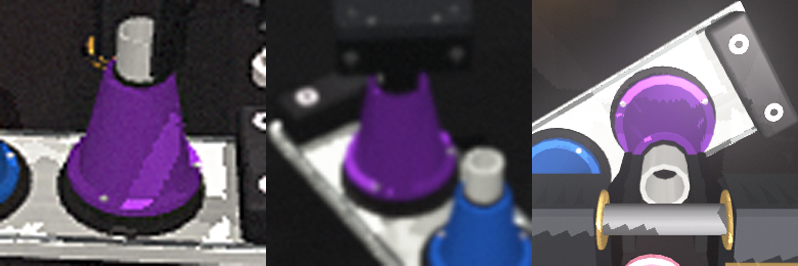

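Call:
{"method": "jog_arm", "body": {
  "commands": [
    {"translation":[0,0,-3],"twist":0},
    {"translation":[0,0,-2],"twist":0},
    {"translation":[0,0,-1],"twist":0},
    {"translation":[0,0,-1],"twist":0},
    {"translation":[0,0,0],"twist":0},
    {"translation":[0,0,0],"twist":0}
  ]
}}

```text
time: 27.75
ee_pos: [0.5874, 0.1094, 0.0688]
eef_rot: [-0.596, -0.38, 0.38, 0.597]
ft_force: [-1.0, -0.3, 2.5]
width: 0.024
```

Call:
{"method": "jog_arm", "body": {
  "commands": [
    {"translation":[0,0,0],"twist":0},
    {"translation":[0,0,0],"twist":0},
    {"translation":[0,0,0],"twist":0},
    {"translation":[0,0,0],"twist":0},
    {"translation":[0,0,0],"twist":0}
  ],
  "grip": 0.4
}}

```text
time: 28.25
ee_pos: [0.5874, 0.1093, 0.0686]
eef_rot: [-0.596, -0.38, 0.38, 0.596]
ft_force: [0.1, -0.1, 1.1]
width: 0.0499
```

Call:
{"method": "jog_arm", "body": {
  "commands": [
    {"translation":[0,0,20],"twist":0},
    {"translation":[0,0,40],"twist":0},
    {"translation":[0,0,32],"twist":0},
    {"translation":[0,-15,5],"twist":0},
    {"translation":[0,-40,0],"twist":0},
    {"translation":[0,-44,0],"twist":0},
    {"translation":[0,-44,0],"twist":0},
    {"translation":[0,-44,0],"twist":0},
    {"translation":[0,-44,0],"twist":0},
    {"translation":[0,-44,0],"twist":0},
    {"translation":[1,-44,0],"twist":0},
    {"translation":[1,-44,0],"twist":0},
    {"translation":[1,-44,0],"twist":0},
    {"translation":[0,-30,0],"twist":0},
    {"translation":[0,-14,0],"twist":0},
    {"translation":[0,0,0],"twist":0},
    {"translation":[0,0,0],"twist":0}
  ]
}}

```text
time: 29.95
ee_pos: [0.5908, -0.34, 0.1652]
eef_rot: [-0.596, -0.38, 0.38, 0.597]
ft_force: [0.6, -0.2, -0.7]
width: 0.052
```

Call:
{"method": "jog_arm", "body": {
  "commands": [
    {"translation":[0,0,0],"twist":0},
    {"translation":[0,0,0],"twist":0},
    {"translation":[0,0,0],"twist":0},
    {"translation":[0,0,0],"twist":0},
    {"translation":[0,0,0],"twist":0}
  ],
  "grip": 0,
  "grip_force": 12
}}

```text
time: 30.45
ee_pos: [0.5905, -0.3414, 0.1657]
eef_rot: [-0.596, -0.38, 0.38, 0.596]
ft_force: [0.2, -0.3, 0.0]
width: 0.0827
```

Run:
```python
from look import *
s,d,w=look("pics/l10.png",[.591,-.342,.05]); e=read_state();print(e['ee_pos'],e['width'],fit([s,d],'cone_4',.5876,.110,.015),fit([s,d],'cone_3',.596,.016,.015))
print(proj(w,[[.591,-.342,.07],[.591,-.342,0]]),fit([s],'sleeve',.591,-.342,each=False))
```

```text
[ 0.59037743 -0.34164388  0.16559716] 0.08591720359853755 [(array([587.1, 110.2]), np.float64(0.857)), (array([586.3, 109.8]), np.float64(0.87)), (array([587.9, 111.6]), np.float64(0.853))] [(array([595.8,  16.8]), np.float64(0.835)), (array([594.9,  16.4]), np.float64(0.86)), (array([596.3,  17.4]), np.float64(0.82))]
[[318.33714492 236.74690432]
 [318.35896906 218.15782282]] [(array([ 589.3, -343.6]), np.float64(0.968))]
```

View pics/l10.png

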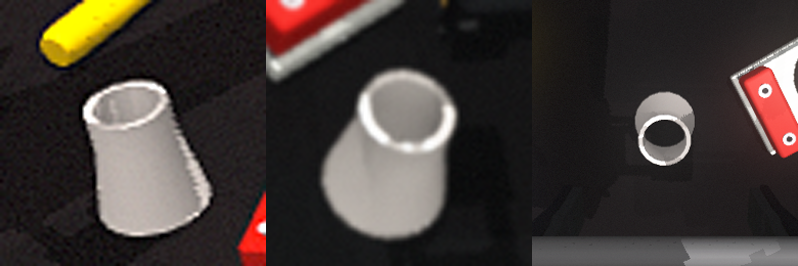

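Violet and blue are both placed within about 1 mm. The sleeve rim is centred as predicted at (665,138) in the wrist view. Descending around its straight top.

Call:
{"method": "jog_arm", "body": {
  "commands": [
    {"translation":[0,0,-25],"twist":0},
    {"translation":[0,0,-35],"twist":0},
    {"translation":[0,0,-30],"twist":0},
    {"translation":[0,0,-22],"twist":0},
    {"translation":[0,0,-14],"twist":0},
    {"translation":[0,0,-7],"twist":0},
    {"translation":[0,0,0],"twist":0},
    {"translation":[0,0,0],"twist":0}
  ]
}}

```text
time: 31.4
ee_pos: [0.591, -0.3421, 0.0338]
eef_rot: [0.597, 0.38, -0.379, -0.596]
ft_force: [0.0, 0.8, -0.6]
width: 0.0868
```

Call:
{"method": "jog_arm", "body": {
  "commands": [
    {"translation":[0,0,0],"twist":0},
    {"translation":[0,0,0],"twist":0},
    {"translation":[0,0,0],"twist":0},
    {"translation":[0,0,0],"twist":0},
    {"translation":[0,0,0],"twist":0},
    {"translation":[0,0,0],"twist":0},
    {"translation":[0,0,0],"twist":0},
    {"translation":[0,0,0],"twist":0}
  ],
  "grip": 1
}}

```text
time: 32.2
ee_pos: [0.5904, -0.3416, 0.0326]
eef_rot: [-0.596, -0.38, 0.38, 0.596]
ft_force: [0.2, 0.0, 0.3]
width: 0.0444
```

Run:
```python
from look import *
s,d,w=look("pics/l11.png",[.591,-.342,.05]); e=read_state();print(e['ee_pos'],e['width'],e['ft_force'])
```

```text
[ 0.59039242 -0.3416636   0.03256928] 0.044444540927275226 [-0.43901634  0.87263166 -0.04357855]
```

View pics/l11.png

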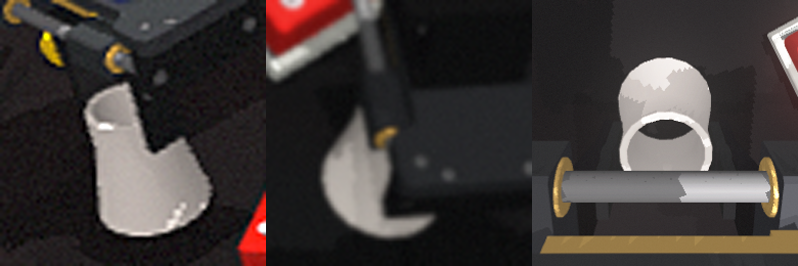

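Call:
{"method": "jog_arm", "body": {
  "commands": [
    {"translation":[0,0,12],"twist":0},
    {"translation":[0,0,30],"twist":0},
    {"translation":[0,0,42],"twist":0},
    {"translation":[0,0,42],"twist":0},
    {"translation":[0,15,20],"twist":0},
    {"translation":[0,38,0],"twist":0},
    {"translation":[0,42,0],"twist":0},
    {"translation":[0,42,0],"twist":0},
    {"translation":[0,42,0],"twist":0},
    {"translation":[0,42,0],"twist":0},
    {"translation":[-1,42,0],"twist":0},
    {"translation":[-1,42,0],"twist":0},
    {"translation":[-1,42,0],"twist":0},
    {"translation":[0,42,0],"twist":0},
    {"translation":[0,34,0],"twist":0},
    {"translation":[0,20,0],"twist":0},
    {"translation":[0,8,0],"twist":0},
    {"translation":[0,0,0],"twist":0},
    {"translation":[0,0,0],"twist":0},
    {"translation":[0,0,0],"twist":0}
  ]
}}

```text
time: 34.35
ee_pos: [0.5875, 0.1075, 0.1787]
eef_rot: [0.597, 0.379, -0.379, -0.597]
ft_force: [0.4, 0.0, -0.2]
width: 0.0447
```

Run:
```python
from look import *
s,d,w=look("pics/l12.png",[.5876,.110,.12]); e=read_state();print(e['ee_pos'],e['width'],e['ft_force'])
```

```text
[0.58749868 0.1082763  0.17865303] 0.04478758250216526 [ 0.03349918 -0.33132658 -0.44910849]
```

View pics/l12.png

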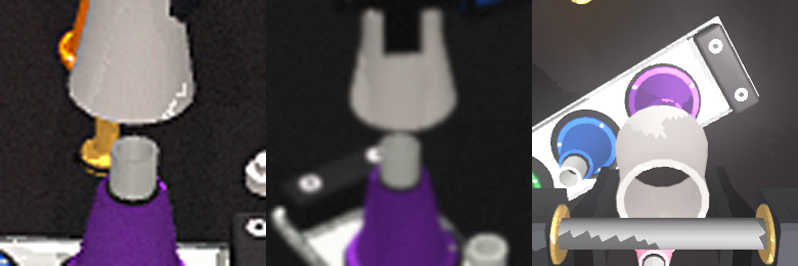

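The sleeve hangs upright above the violet spigot, aligned in all three views. Lowering slowly.

Call:
{"method": "jog_arm", "body": {
  "commands": [
    {"translation":[0,1,-8],"twist":0},
    {"translation":[0,0,-14],"twist":0},
    {"translation":[0,0,-14],"twist":0},
    {"translation":[0,0,-14],"twist":0},
    {"translation":[0,0,-14],"twist":0},
    {"translation":[0,0,-12],"twist":0},
    {"translation":[0,0,-8],"twist":0},
    {"translation":[0,0,-5],"twist":0},
    {"translation":[0,0,0],"twist":0},
    {"translation":[0,0,0],"twist":0}
  ]
}}

```text
time: 35.5
ee_pos: [0.5877, 0.1104, 0.09]
eef_rot: [0.597, 0.38, -0.38, -0.596]
ft_force: [-0.1, -0.2, -0.4]
width: 0.0444
```

Run:
```python
from look import *
s,d,w=look("pics/l13.png",[.5876,.110,.08]); e=read_state();print(e['ee_pos'],e['width'],e['ft_force'])
print(fit([s,d],'cone_4',.5876,.110,.015),fit([s],'sleeve',.5875,.109,e['ee_pos'][2]-.0326))
```

```text
[0.58777484 0.11045496 0.09019254] 0.044564093443067276 [ 0.42819619 -0.07192429 -0.35777207]
[(array([587. , 109.8]), np.float64(0.517)), (array([586.9, 110. ]), np.float64(0.514)), (array([587.4, 110.4]), np.float64(0.52))] [(array([586.9, 109.6]), np.float64(0.509)), (array([586.9, 109.6]), np.float64(0.509))]
```

View pics/l13.png

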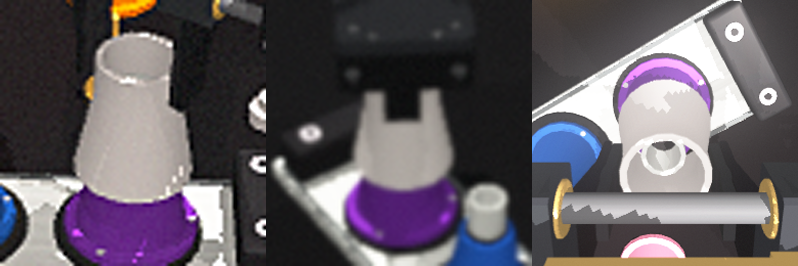

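No contact yet and the sleeve is well aligned. I'll cut the grip to 4 N so the sleeve would slip rather than be pressed, and creep down.

Call:
{"method": "jog_arm", "body": {
  "commands": [
    {"translation":[0,0,0],"twist":0},
    {"translation":[0,0,-3],"twist":0},
    {"translation":[0,0,-4],"twist":0},
    {"translation":[0,0,-4],"twist":0},
    {"translation":[0,0,-3],"twist":0},
    {"translation":[0,0,-2],"twist":0},
    {"translation":[0,0,-1],"twist":0},
    {"translation":[0,0,0],"twist":0},
    {"translation":[0,0,0],"twist":0}
  ],
  "grip_force": 4
}}

```text
time: 36.55
ee_pos: [0.5874, 0.1103, 0.0726]
eef_rot: [-0.596, -0.38, 0.38, 0.596]
ft_force: [-0.8, -0.4, -1.2]
width: 0.0446
```

Run:
```python
from look import *
s,d,w=look("pics/l14.png",[.5876,.110,.08]); e=read_state();print(e['ee_pos'],e['width'],e['ft_force'])
```

```text
[0.58739944 0.11033521 0.07267727] 0.04505365291764725 [-0.04105476  0.63664539 -1.03024957]
```

View pics/l14.png

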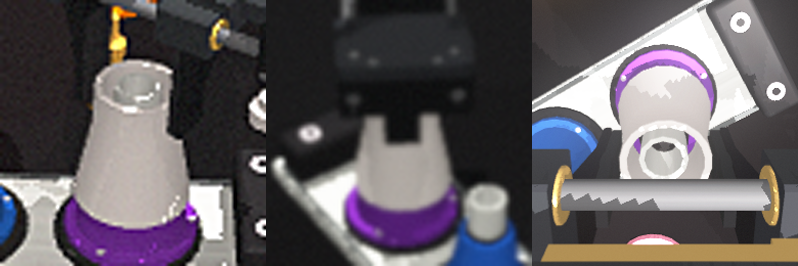

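Run:
```python
from h import *
w=camera("wrist"); u,v=np.round(proj(w,[[.5876,.110,.11]])[0]).astype(int); print(u,v)
cv2.imwrite("pics/l15.png",cv2.resize(w["img"][v-50:v+50,u-60:u+60],None,fx=6,fy=6,interpolation=cv2.INTER_CUBIC)[:,:,::-1])
```

```text
318 313
```

View pics/l15.png

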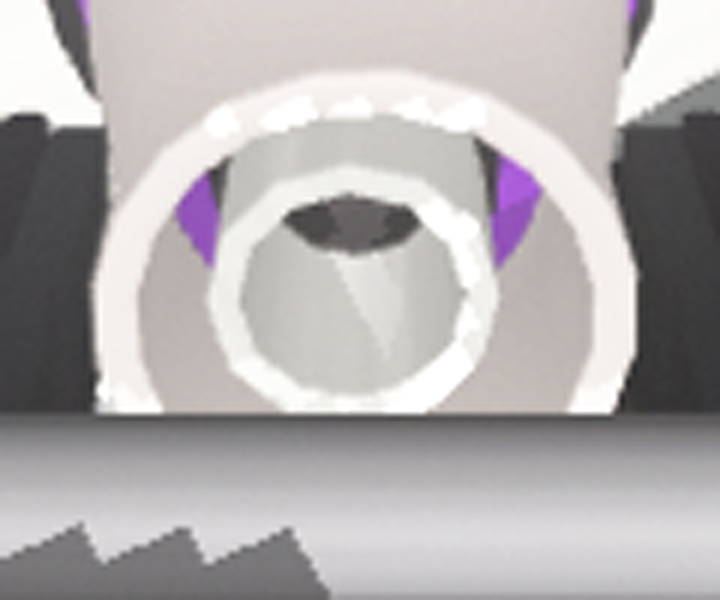

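The spigot ring centre is at about (353,303) and the sleeve rim centre at about (364,326), at 12 px/mm. That puts the sleeve about 1–2 mm off towards +x. I'll correct by about -1.5 mm in x and keep creeping.

Call:
{"method": "jog_arm", "body": {
  "commands": [
    {"translation":[-1.5,0,0],"twist":0},
    {"translation":[0,0,-1],"twist":0},
    {"translation":[0,0,-1],"twist":0},
    {"translation":[0,0,0],"twist":0},
    {"translation":[0,0,0],"twist":0}
  ]
}}

```text
time: 37.25
ee_pos: [0.5859, 0.1103, 0.0705]
eef_rot: [-0.596, -0.38, 0.38, 0.596]
ft_force: [0.5, -0.5, -0.2]
width: 0.0448
```

Call:
{"method": "jog_arm", "body": {
  "commands": [
    {"translation":[0,0,-1],"twist":0},
    {"translation":[0,0,0],"twist":0},
    {"translation":[0,0,0],"twist":0}
  ]
}}

```text
time: 37.55
ee_pos: [0.5859, 0.1104, 0.0696]
eef_rot: [-0.596, -0.38, 0.38, 0.596]
ft_force: [-0.1, 0.5, 0.4]
width: 0.0449
```

Call:
{"method": "jog_arm", "body": {
  "commands": [
    {"translation":[0,0,-0.7],"twist":0},
    {"translation":[0,0,0],"twist":0},
    {"translation":[0,0,0],"twist":0}
  ]
}}

```text
time: 37.85
ee_pos: [0.5859, 0.1104, 0.0689]
eef_rot: [-0.596, -0.38, 0.38, 0.596]
ft_force: [0.7, 0.2, -1.6]
width: 0.0448
```

Call:
{"method": "jog_arm", "body": {
  "commands": [
    {"translation":[0,0,-0.6],"twist":0},
    {"translation":[0,0,0],"twist":0},
    {"translation":[0,0,0],"twist":0},
    {"translation":[0,0,0],"twist":0}
  ]
}}

```text
time: 38.25
ee_pos: [0.5859, 0.1104, 0.0683]
eef_rot: [-0.596, -0.38, 0.38, 0.596]
ft_force: [0.3, -0.1, 0.6]
width: 0.0452
```

Call:
{"method": "jog_arm", "body": {
  "commands": [
    {"translation":[0,0,-0.6],"twist":0},
    {"translation":[0,0,0],"twist":0},
    {"translation":[0,0,0],"twist":0},
    {"translation":[0,0,0],"twist":0}
  ]
}}

```text
time: 38.65
ee_pos: [0.5859, 0.1104, 0.0677]
eef_rot: [-0.596, -0.38, 0.38, 0.596]
ft_force: [0.8, 0.5, 0.2]
width: 0.045
```

Run:
```python
from h import *
f=[]
for i in range(6):
    s=camera("scene"); e=read_state(); f.append(e['ft_force'])
print(np.mean(f,0),e['ee_pos'])
d=camera("side")
out=[]
for c in (s,d):
    u,v=np.round(proj(c,[[.5876,.110,.06]])[0]).astype(int); out.append(cv2.resize(c["img"][v-35:v+35,u-35:u+35],None,fx=5.7,fy=5.7,interpolation=cv2.INTER_CUBIC))
cv2.imwrite("pics/l16.png",np.hstack(out)[:,:,::-1])
```

```text
[0.05428451 0.77997399 0.61882067] [0.58593591 0.11041323 0.06771596]
```

View pics/l16.png

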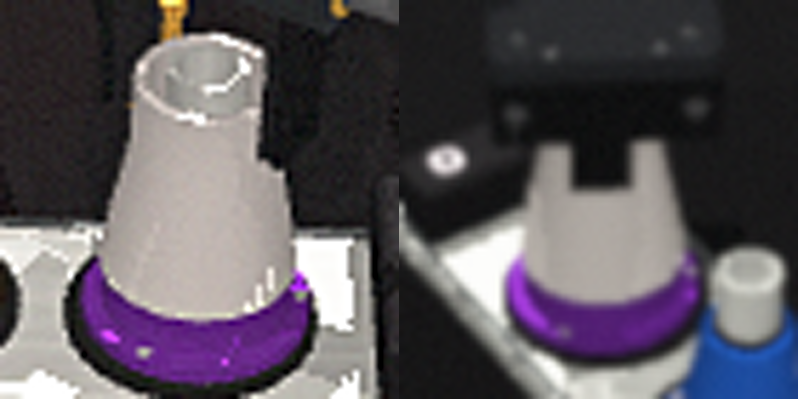

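Mean vertical force has gone from about -0.5 to +0.6 N and the spigot end is level with the sleeve's rim, so the cone is taking the weight. Releasing.

Call:
{"method": "jog_arm", "body": {
  "commands": [
    {"translation":[0,0,0],"twist":0},
    {"translation":[0,0,0],"twist":0},
    {"translation":[0,0,0],"twist":0},
    {"translation":[0,0,0],"twist":0},
    {"translation":[0,0,0],"twist":0}
  ],
  "grip": 0.2
}}

```text
time: 39.5
ee_pos: [0.5858, 0.1103, 0.0676]
eef_rot: [-0.596, -0.38, 0.38, 0.596]
ft_force: [0.8, -0.2, 0.4]
width: 0.0682
```

Call:
{"method": "jog_arm", "body": {
  "commands": [
    {"translation":[0,0,5],"twist":0},
    {"translation":[0,0,10],"twist":0},
    {"translation":[0,0,20],"twist":0},
    {"translation":[0,0,35],"twist":0},
    {"translation":[0,0,40],"twist":0},
    {"translation":[-20,20,20],"twist":0},
    {"translation":[-30,30,0],"twist":0},
    {"translation":[-30,30,0],"twist":0},
    {"translation":[-30,30,0],"twist":0},
    {"translation":[-20,30,0],"twist":0},
    {"translation":[0,0,0],"twist":0},
    {"translation":[0,0,0],"twist":0}
  ]
}}

```text
time: 40.7
ee_pos: [0.4559, 0.2508, 0.1986]
eef_rot: [0.596, 0.381, -0.38, -0.596]
ft_force: [0.8, -0.7, 0.5]
width: 0.0697
```

Run:
```python
from h import *
s=camera("scene");d=camera("side"); e=read_state();print(e['time'],e['ee_pos'],e['ft_force'])
for n,x,y in (('cone_1',.614,-.1714),('cone_2',.6053,-.0775),('cone_3',.5964,.0163),('cone_4',.5876,.110)): print(n,fit([s,d],n,x,y,.015))
# sleeve: scan z0
for z in (.027,.0315,.0355,.0395,.044): print(z,fit([s,d],'sleeve',.5876,.110,z))
cv2.imwrite("pics/end.png",np.vstack([cv2.resize(c,(800,300)) for c in (s["img"][180:300,130:450],d["img"][190:316,160:496])])[:,:,::-1])
```

```text
40.8 [0.45677231 0.24928027 0.19819786] [ 0.22823929 -0.54718274  0.05816124]
cone_1 [(array([ 614.8, -171.7]), np.float64(0.77)), (array([ 614.1, -172.1]), np.float64(0.8)), (array([ 615.2, -171.1]), np.float64(0.746))]
cone_2 [(array([605.5, -78.8]), np.float64(0.804)), (array([604.9, -79. ]), np.float64(0.837)), (array([606.7, -77. ]), np.float64(0.795))]
cone_3 [(array([595.7,  16.8]), np.float64(0.837)), (array([595. ,  16.4]), np.float64(0.862)), (array([596.7,  17.6]), np.float64(0.821))]
cone_4 [(array([586.9, 109.6]), np.float64(0.295)), (array([586.8, 110. ]), np.float64(0.302)), (array([587.1, 110.2]), np.float64(0.29))]
0.027 [(array([584.5, 111.9]), np.float64(0.451)), (array([574.5, 109.7]), np.float64(0.513)), (array([592.6, 123.3]), np.float64(0.531))]
0.0315 [(array([584. , 110.6]), np.float64(0.488)), (array([580.2, 109.8]), np.float64(0.516)), (array([590.2, 118.5]), np.float64(0.537))]
0.0355 [(array([586.3, 110.8]), np.float64(0.519)), (array([585.4, 110.2]), np.float64(0.517)), (array([588.1, 114.1]), np.float64(0.542))]
0.0395 [(array([587.5, 110.5]), np.float64(0.524)), (array([590. , 110.5]), np.float64(0.516)), (array([585.9, 110.1]), np.float64(0.546))]
0.044 [(array([586.2, 109.9]), np.float64(0.493)), (array([595.4, 111. ]), np.float64(0.514)), (array([583.9, 105.4]), np.float64(0.551))]
```

View pics/end.png

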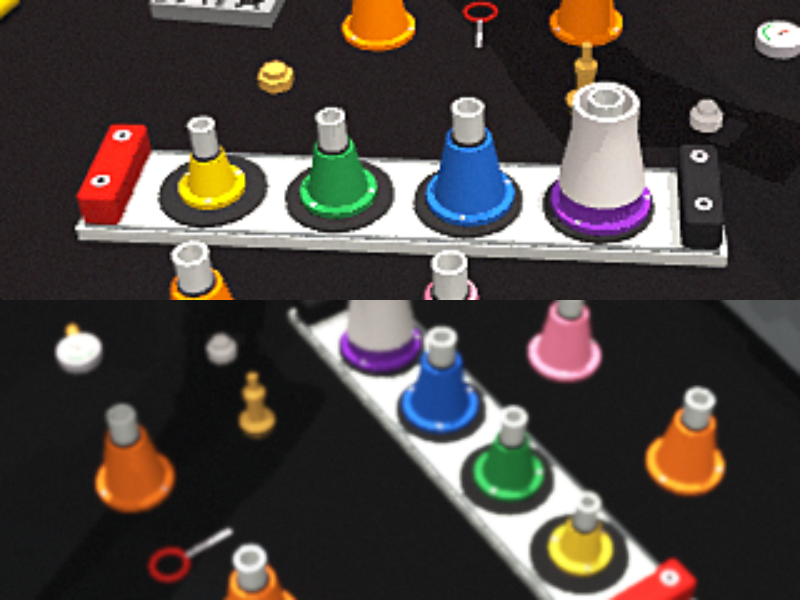

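All four cones stand centred on their pads, smallest next to the red block. The sleeve sits upright over violet with the spigot end level with its rim, and the gripper is clear. Handing in.

```bash
python3 -c "
from bench import *
print(close_job())"
```

```text
the job is handed in; nothing more can be done
None
```

The four cones are on their pads in order: yellow on pad_a next to the red block, then green, blue and violet. The white sleeve rests loosely over the violet cone, everything is let go, and I handed the job in at about 41 s; no verdict is reported.

**Cones:** My last camera fits put yellow, green and blue within about 1.5 mm of their pad centres. Violet fitted within about 1 mm just before the sleeve went on. The final picture shows all of them upright, with the gripper clear.

**Sleeve:** I lowered it in small steps with the grip cut to 4 N. The measured vertical force stayed under about 2 N, and the spigot end finished level with the sleeve's rim.

**What failed or disagreed:**
- **Missed grip:** My first grip on the yellow cone closed on nothing, because the fingertips sit about 20 mm higher than I took the stated tool point to mean. The cone was not disturbed, and I regripped lower.
- **Camera offset:** The scene and side cameras differed by about 2 mm, so I judged positions by both.
- **Sleeve height:** The last silhouette fit was weak because the sleeve overlaps the white rail. It gave an underside about 0.037 to 0.040 m above the bench, against 0.0355 m expected, roughly 22 to 25 mm above the cone's underside and within the 12 to 32 mm allowed. The arm height at release put the underside at about 0.035 m.
- **Violet under the sleeve:** The final fit for violet scored low because the sleeve hides most of it. Its position still agreed with the earlier fit.

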